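# Wedge the ring mandrel tight with its tapered key

## Task

Take the red-headed tapered key out of its wooden holder and set it loosely, upright, into the gap of the mandrel mount with its sloping side against the sloping aluminium shoe, and let go of it. Then tap or press it down from above until it is firmly tight (it no longer gives under a firm push of about 15 N), without forcing it further, and leave it standing wedged there. Do not disturb the other things on the bench.

Things in the scene. Friction and masses are not known exactly. Their poses are not given: they have to be found in the camera images.
- key: Tapered key, 90 g, upright: steel blade 52 mm high, 18 mm wide (y), under a red head. Origin: middle of the foot's underside, z up the key. Blade 5 mm thick at the foot (x -2.5 to +2.5 mm); -x face plumb, +x face slopes outward 1 mm per 4 mm of height, to x = +15.5 mm under the head. Smooth steel (friction about 0.35): once wedged it holds itself.
- key_head (a point): Centre of the top of the key's red head, at x = +6.5, y = 0, z = 74 mm in the key's frame, marked by a round steel dot; axes as the key's. The head is 24 x 22 x 22 mm (x, y, z); take it across its y faces (22 mm). It stays 8 mm or more above the mount's top.
- holder: Fixed wooden block 66 x 56 x 34 mm; the key hangs in its tapered pocket at the start, the head's underside 24 mm above the block's top; lift it 28 mm to clear. Origin at the underside, below the key's foot; axes parallel to the key's at the start. (Away from it, a lamp head hangs low over the right of the bench, beyond about x = 0.4 m where y is below -0.3 m: keep the arm clear of it.)
- gap_mouth (a point): Middle of the mouth of the key's gap, level with the mount's top, 60 mm above the bench. Axes: z up, y along the mandrel, +x from the brass back plate across the gap to the aluminium shoe. Gap 23 mm wide (y), 52 mm deep. The key goes in with its x along this x (sloping face to the shoe), its foot's origin at about x = -1.5 mm, y = 0; seated it stands at x = -3 to -5 mm. Bring the foot in gently.
- mount: Grey and dark steel mandrel mount fixed to the bench, 112 x 84 x 60 mm; origin 60 mm below gap_mouth, same axes. Its plumb back plate stands 6.5 mm to -x of gap_mouth, chamfered at the top; its screw setting differs unseen from run to run by up to 1.2 mm either way. So the gap is 9 to 13 mm at the mouth and the loose key rests with its foot 15 to 33 mm below the mouth.
- shoe: Aluminium shoe, upper edge 3.5 to 5.5 mm to +x of gap_mouth, face sloping 1:4 like the key's. Pushed to +x it slides with 5 N drag through 0 to 2 mm of play (0 to 8 mm of key depth), then bears on the mandrel and the push rises about 3 N per mm of depth. The squeeze on it is about 1.3 times the push. Tight: 14 N or more of squeeze left with the push off. Over 28 N the mandrel is marred.
- borax_dish: White borax dish, 72 mm across, 18 mm high: leave alone. Origin: centre of the underside.
- charcoal_block: Black charcoal block 64 x 117 x 30 mm: leave alone. Origin: centre of the underside.
- borax_cone: White cone 29 mm across, 41 mm high: leave alone. Origin: centre of the underside.
- solder_tin: Round tin with yellow lid, 57 mm across, 28 mm high: leave alone. Origin: centre of the underside.
- caliper: Digital caliper lying flat, 56 x 200 x 13 mm: leave alone. Origin: centre of the underside.

How it is judged:
On the way, in this order (a step that is already met when the one before it is completed fails the run):
1. the key stands loosely in the gap, at least 10 mm deep, upright, let go (z of key in the frame of gap_mouth below -0.01 m and horizontal distance between key and gap_mouth below 0.01 m and angle between key's own z axis and vertical below 0.2 rad and contact force between key and the arm below 0.1 N and contact force between key and the fingers below 0.1 N), for 0.2 s.
2. the key is driven tight: it squeezes the shoe with 14 N or more (contact force between key and shoe above 14 N), for 0.2 s.
At the end, for the whole second after the job is handed in: The key stands wedged in the gap, foot at least 14 mm below the mouth and within 10 mm of its middle, within 7 degrees of upright and 11 degrees of square, at rest, and still squeezes the shoe with at least 14 N on its own (contact force between key and shoe above 14 N and z of key in the frame of gap_mouth below -0.014 m and horizontal distance between key and gap_mouth below 0.01 m and angle between key's own z axis and vertical below 0.12 rad and angle between the y axis of key and the y axis of gap_mouth, either way round below 0.2 rad and linear speed of key below 0.01 m/s); the robot touches nothing.
It fails at once if the key is over-driven: more than 28 N on the shoe (contact force between key and shoe above 28 N).
It fails at once if a bystander is moved by more than 15 mm (distance of any of borax_dish, charcoal_block, borax_cone, solder_tin, caliper from where it was at the start of the episode above 0.015 m).
It also fails if it takes over 58 s, if anything falls off the work surface, if the arm or the gripper's body presses on something with over 40 N, if the wrist force passes 120 N, or if a joint passes its speed limit or range.

## Robot

A 6-joint arm with a two-finger parallel gripper is mounted at the origin on a cart in front of the work surface, level with it; the furniture and walls round the work are solid. World frame = base frame: x ahead of the robot, y to its left, z up, the work surface at z = 0. Lengths are in m, angles in rad, forces in N, time in s.
With the tool pointing down it reaches from about 0.375 to 0.9 m from the base axis. Payload 3.1 kg.
Tool frame: the origin (TCP) lies at the very end of the fingers, on their centre line; the grasp point (between the pads) lies 19 mm behind it (hold_point_z is the distance from the TCP to the grasp point, in m); z points along the fingers, x is the direction in which the jaws open and shut, and the axes are right-handed (so a half turn about z gives the same grasp; the last joint's range is limited). The gripper opens to 87 mm and grips with 3 to 60 N. Pads are 19 mm wide; open, the fingers measure 117 mm over their backs; the gripper's body (75 mm by 190 mm) begins 51 mm behind the grasp point.
Start: joints at [1.159, 0.527, 1.433, -0, 1.181, -0.178], TCP at [0.145, 0.608, 0.223] pointing down, gripper open.
Joint ranges: [-3.08, 3.08], [-0.75, 2.2], [0.22, 2.44], [-1.43, 4.57], [0, 2.65], [-2.85, 2.85]. Speed limits (rad/s): [2.79, 2.79, 3.14, 3.14, 3.14, 3.14].

## Interface

Orientations are given as a unit quaternion [x, y, z, w].
In Python, from rig import * gives the robot as it stands.
- The arm moves only by the tool carry_out, never from a script. Its argument "deltas" is a list of rows, each a list of 7 numbers: the closure, from -1 (fully open) to 1 (shut), then the shift along the tool's x, y, z in units of 25 mm (1.0 is 25 mm), then the turn, a rotation vector about the tool's x, y, z in degrees. In form: [[jaw, x, y, z, rx, ry, rz], ...]. A call has 1 to 8 rows; each row is the pose to reach, as a shift and turn from the pose commanded when the call began, along the tool's axes at that moment; what a row does not reach only later rows make up. A row lasts 1/10 s, in which the tool goes at most 50 mm and 8.59 degrees, less where a joint would pass 70% of its speed; a pose out of reach is approached as far as the arm can. A call with a gripper value outside its range is refused whole. The fingers move at their own pace and stop on an object; "force" is the grip in N (left out, the last holds). Time passes only in rows, so rows that repeat a pose let the fingers close. It gives the time, the measured TCP pose, the force and the opening at its end, in the units of the state.
- get_obs(): the state, without advancing time (a new reading comes with each control period).
- camera(name): name is "scene" or "top" or "wrist"; returns (picture, depth): 400x640x3 uint8, red, green, blue; 400x640 float32, m along the optical axis (not along the pixel's ray), 0 where there is no reading.
- camera_info(name): a dict with "mtx" (3x3 intrinsics, pixels), "origin" and "rotation" of the camera in the world. Camera axes: x right, y down, z forward; pixel columns grow to the right and rows downward; lengths in m; the calibration is good to about 2 mm. A picture is of the moment at which its call begins: read the wrist's pose just before it. camera_info takes no time and is no camera call; for the wrist camera it gives the pose at the moment of the call.
- hand_in(): hands the job in, once; it reports no verdict.
Trained networks look in the newest picture that a camera, given by its name, has taken for a name from the list of things; names that differ only in an ending like _2 or _b are one class to them, and where a whole thing is asked for, a point or a joint stands for the part that bears it (a point fixed in the world has none). Each returns a list of dicts, best first, with "score" (0 to 1); they miss things now and then, are a little off and sometimes report something else, mostly with a low value. They report only what shows in the picture. A call takes as long as a camera call.
- spot_in(camera, target): "pixel" ([row, column] in pixels, amid what is visible of it).
The state is a dict: "time": time; "q": joint angles; "joint_velocities": joint speeds; "joint_torque": joint torques, N m; "position": TCP position; "tool_rot": TCP orientation; "ft_force": force on the tool from outside, world axes, zero at the start; "moment": the same for the moment, N m; "grip_width": finger opening in m.
Only numpy, scipy, OpenCV 4.12 (cv2) and the standard library are available. Lean on these libraries where they do the work, as an engineer would, in place of code of your own. Each camera call takes 0.05 s, during which the arm holds its last target.

## Working session

There is one attempt and no reset: what is moved stays moved. The work goes in short steps, Python scripts to look and compute and a tool call to move; the robot and the scene stay as the last step left them, time stands still between calls to the robot, and variables do not carry over. Pictures are saved under pics/ and viewed, and the job is handed in when it is done.

Besides the shell and the picture viewer there is one more tool, called as name(argument=value, ...) on one line, values as JSON. carry_out: Moves the arm, as the interface text tells. Its arguments: {"type":"object","properties":{"deltas":{"type":"array"},"force":{"type":"number"}},"required":["deltas"]}

```bash
mkdir -p pics; ls; cat > h.py <<'E'
from rig import *
import numpy as np, cv2
from scipy.spatial.transform import Rotation as R
def shot(n,f):
    ci=camera_info(n); p,d=camera(n)
    cv2.imwrite('pics/'+f+'.png',p[:,:,::-1]); np.savez('pics/'+f+'.npz',p=p,d=d,m=ci['mtx'],o=ci['origin'],r=ci['rotation'])
    return p,d,ci
def w(ci,d,r,c,z=None):
    m=np.array(ci['mtx']);Rm=np.array(ci['rotation'])
    if Rm.size==4: Rm=R.from_quat(Rm).as_matrix()
    v=Rm@np.array([(c-m[0,2])/m[0,0],(r-m[1,2])/m[1,1],1.])
    o=np.array(ci['origin'])
    if z is not None: return o+v*(z-o[2])/v[2]
    return o+v*d[int(r),int(c)]
E
python3 - <<'E'
from h import *
print(get_obs())
for n in ['scene','top']:
    p,d,ci=shot(n,n+'0'); print(n,ci)
    for t in ['key','key_head','holder','gap_mouth','mount','shoe']:
        for s in spot_in(n,t)[:2]:
            print(t,s,np.round(w(ci,d,*s['pixel']),4))
E
```

```text
pics
{'time': 0.0, 'q': array([ 1.15847341e+00,  5.28474699e-01,  1.43389383e+00, -3.57736514e-05,
        1.18138370e+00, -1.78507054e-01]), 'joint_velocities': array([ 9.30791756e-05,  1.35773486e-03,  2.02113434e-03, -1.99311517e-03,
       -2.80978678e-04, -6.43295766e-04]), 'joint_torque': array([ 9.29249436e-04, -4.40049040e+01, -1.76594031e+01,  6.31389976e-02,
        5.81786467e-02, -1.94205504e-04]), 'position': array([0.14449636, 0.6073194 , 0.22156908]), 'tool_rot': array([ 7.84753641e-01,  6.19806871e-01, -9.44956953e-04,  5.22754390e-04]), 'ft_force': array([0.23348117, 0.36438794, 1.51425806]), 'moment': array([0.01201149, 0.07606407, 0.0391223 ]), 'grip_width': 0.08687957507082447}
scene {'mtx': array([[497.00574964,   0.        , 328.50436598],
       [  0.        , 497.00574964, 191.53333553],
       [  0.        ,   0.        ,   1.        ]]), 'origin': array([ 0.31801997, -0.36717781,  0.65594982]), 'rotation': array([ 0.89575921, -0.20341186,  0.09126488, -0.38459041])}
key {'pixel': [169.5, 273.8], 'score': 0.87} [0.5282 0.2864 0.0663]
key_head {'pixel': [166.1
[... 562 characters left out ...]
06.03491258, 205.06032127],
       [  0.        ,   0.        ,   1.        ]]), 'origin': array([0.49678655, 0.17957009, 0.90789509]), 'rotation': array([ 0.71301163, -0.6987943 ,  0.03465696, -0.04582402])}
key {'pixel': [233.0, 261.9], 'score': 0.64} [0.532  0.3002 0.0769]
key {'pixel': [299.8, 286.0], 'score': 0.31} [0.3909 0.2525 0.0074]
key_head {'pixel': [235.3, 264.3], 'score': 0.58} [0.5274 0.2951 0.0769]
holder {'pixel': [235.4, 269.6], 'score': 0.7} [0.5292 0.2903 0.0285]
gap_mouth {'pixel': [228.0, 355.8], 'score': 0.62} [0.5476 0.1062 0.053 ]
mount {'pixel': [228.6, 362.6], 'score': 0.56} [0.5492 0.0874 0.0083]
shoe {'pixel': [223.5, 352.2], 'score': 0.53} [0.5564 0.1145 0.0603]
```

```bash
python3 - <<'E'
import cv2
a=cv2.imread('pics/scene0.png');b=cv2.imread('pics/top0.png')
cv2.imwrite('pics/c1.png',cv2.resize(a[120:320,200:440],None,fx=3,fy=3,interpolation=2))
cv2.imwrite('pics/c2.png',cv2.resize(b[150:300,230:420],None,fx=4,fy=4,interpolation=2))
E
```

```text
(no output)
```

View pics/scene0.png

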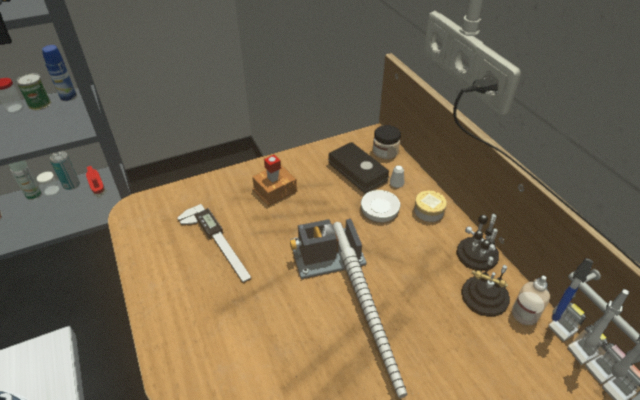

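View pics/top0.png

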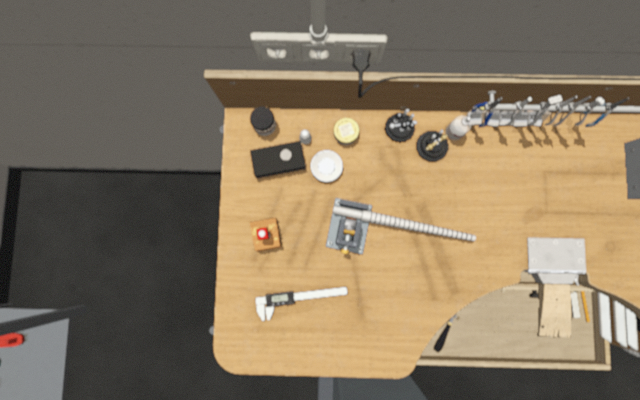

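View pics/c1.png

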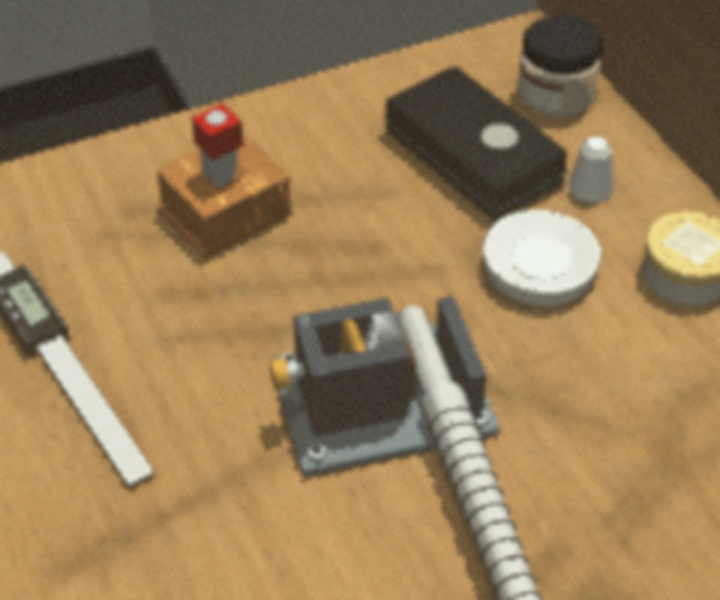

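View pics/c2.png

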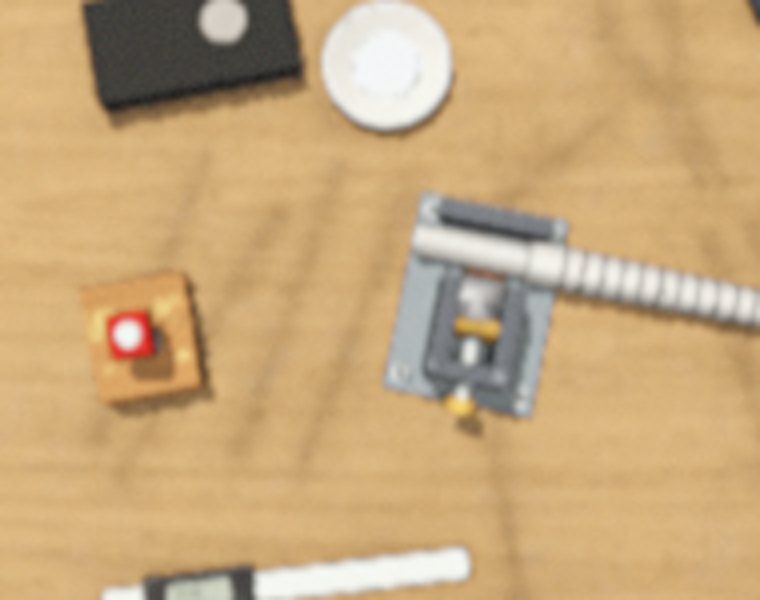

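```bash
cat >> h.py <<'E'
def plan(xyz,yaw=None,quiet=False):
    """delta in tool axes (units) from measured pose to target; yaw = desired world angle of tool x (tool down), mod 180 nearest"""
    o=get_obs(); T=R.from_quat(o['tool_rot'])
    d=T.inv().apply(np.array(xyz)-o['position'])/0.025
    rv=np.zeros(3)
    if yaw is not None:
        x=T.apply([1,0,0]); cur=np.degrees(np.arctan2(x[1],x[0]))
        dy=(yaw-cur+90)%180-90
        c,s=np.cos(np.radians(cur+dy)),np.sin(np.radians(cur+dy))
        Td=R.from_matrix(np.array([[c,s,0],[s,-c,0],[0,0,-1]]))
        rv=np.degrees((T.inv()*Td).as_rotvec())
    print('t',round(o['time'],2),'pos',np.round(o['position'],4),'q6',round(o['q'][5],3),'delta',np.round(d,3),'rot',np.round(rv,2),'F',np.round(o['ft_force'],1),'w',round(o['grip_width'],4))
E
python3 - <<'E'
from h import *
ci=camera_info('wrist');o=get_obs()
Rm=R.from_quat(ci['rotation']);T=R.from_quat(o['tool_rot'])
print(ci['mtx'],T.inv().apply(ci['origin']-o['position']),(T.inv()*Rm).as_matrix().round(3))
z=np.load('pics/top0.npz');print(R.from_quat(z['r']).as_matrix().round(3))
plan([0.50,0.27,0.25],102)
E
```

```text
[[339.53729755   0.         323.10325624]
 [  0.         339.53729755 201.57140597]
 [  0.           0.           1.        ]] [ 0.00129101 -0.07372995 -0.16267379] [[ 1.     0.    -0.001]
 [-0.     0.963  0.269]
 [ 0.001 -0.268  0.963]]
[[ 0.021 -0.993  0.113]
 [-1.    -0.019  0.017]
 [-0.015 -0.114 -0.993]]
t 0.7 pos [0.1448 0.608  0.2226] q6 -0.179 delta [-9.859 16.955 -1.097] rot [ -0.    0.  -25.4] F [-0.3 -0.6 -0.1] w 0.0868
```

carry_out(deltas=[[-1,-0.9,1.6,0,0,0,-4],[-1,-2.1,3.7,0,0,0,-8],[-1,-3.3,5.7,-0.2,0,0,-12],[-1,-4.4,7.6,-0.5,0,0,-15],[-1,-5.5,9.5,-0.7,0,0,-18],[-1,-6.6,11.4,-0.8,0,0,-20],[-1,-7.7,13.3,-1,0,0,-23],[-1,-8.5,14.8,-1.1,0,0,-25.4]])

```text
time: 1.5
position: [0.4332, 0.3355, 0.2483]
tool_rot: [0.629, 0.778, 0.0, 0.0]
ft_force: [0.8, 0.3, 0.5]
grip_width: 0.0873
```

```bash
python3 - <<'E'
from h import *
plan([0.50,0.28,0.25],102)
E
```

```text
t 1.5 pos [0.4332 0.3355 0.2483] q6 -1.327 delta [-2.733  2.148 -0.065] rot [ 0.04 -0.02  0.11] F [0.8 0.3 0.5] w 0.0873
```

carry_out(deltas=[[-1,-1.3,1.0,0,0,0,0],[-1,-2.4,1.8,0,0,0,0],[-1,-2.75,2.15,0,0,0,0],[-1,-2.75,2.15,0,0,0,0],[-1,-2.75,2.15,0,0,0,0]])

```text
time: 2.0
position: [0.4977, 0.2816, 0.2476]
tool_rot: [0.629, 0.777, -0.0, -0.001]
ft_force: [-0.3, -0.1, 0.8]
grip_width: 0.0868
```

```bash
python3 - <<'E'
from h import *
plan([0.50,0.28,0.25],102)
p,d,ci=shot('wrist','w1')
for t in ['key','key_head','holder']:
    for s in spot_in('wrist',t)[:1]: print(t,s,w(ci,d,*s['pixel']).round(4))
E
```

```text
t 2.0 pos [0.4977 0.2816 0.2476] q6 -1.462 delta [-0.082  0.076 -0.095] rot [-0.08 -0.04  0.01] F [-0.3 -0.1  0.8] w 0.0868
key {'pixel': [214.3, 332.5], 'score': 0.93} [0.5272 0.2988 0.0785]
key_head {'pixel': [214.8, 333.3], 'score': 0.87} [0.5274 0.2996 0.079 ]
holder {'pixel': [194.9, 335.7], 'score': 0.72} [0.517  0.3014 0.0348]
```

View pics/w1.png

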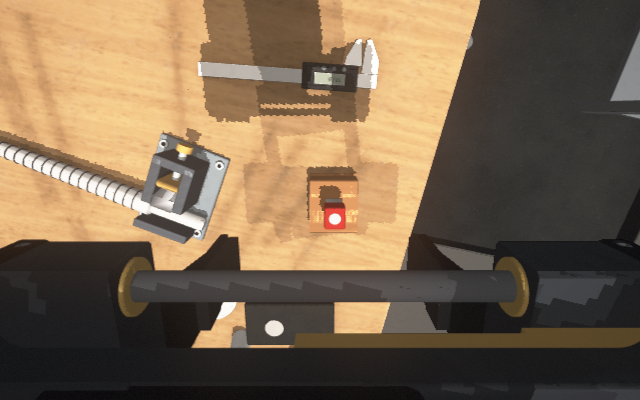

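```bash
python3 - <<'E'
import cv2
a=cv2.imread('pics/w1.png')
cv2.imwrite('pics/c3.png',cv2.resize(a[160:250,280:390],None,fx=7,fy=6.6,interpolation=2))
cv2.imwrite('pics/c4.png',cv2.resize(a[125:250,125:240],None,fx=5,fy=4.8,interpolation=2))
E
```

```text
(no output)
```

View pics/c3.png

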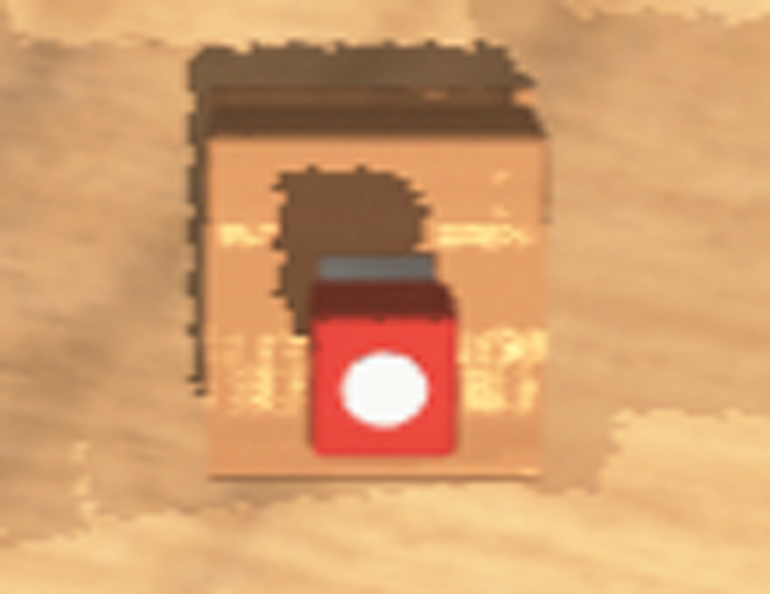

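View pics/c4.png

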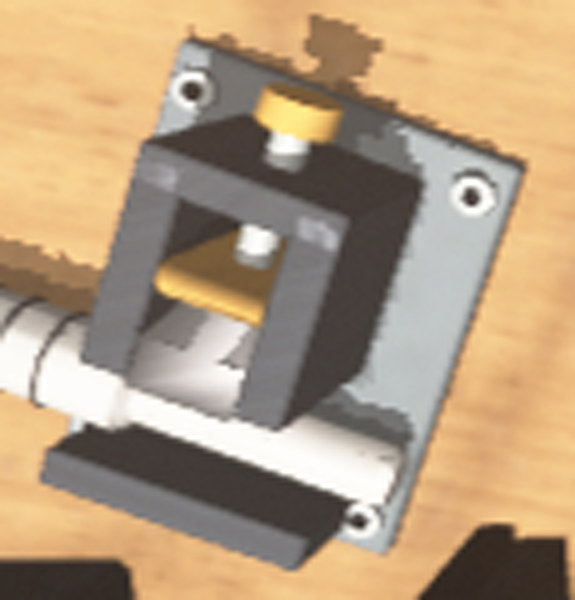

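```bash
python3 - <<'E'
from h import *
z=np.load('pics/w1.npz');ci=dict(mtx=z['m'],origin=z['o'],rotation=z['r']);d=z['d']
f=lambda x,y:(160+y/6.6,280+x/7.)
yaw=np.radians(102);ux=np.array([np.cos(yaw),np.sin(yaw)]);uy=np.array([np.sin(yaw),-np.cos(yaw)])
def pr(n,P,o=[0,0]): 
    e=P[:2]-o; print(n,P.round(4),'along toolx',(e@ux*1e3).round(1),'tooly',(e@uy*1e3).round(1))
D=w(ci,d,*f(385,389),z=0.08);o=D[:2];pr('dot',D)
pr('bladebase',w(ci,d,*f(378,258),z=0.034),o)
for c in [(210,137),(547,137),(540,475),(208,475)]: pr(c,w(ci,d,*f(*c),z=0.034),o)
for c in [(312,320),(455,318),(455,455),(312,455)]: pr(('head',)+c,w(ci,d,*f(*c),z=0.08),o)
print(w(ci,d,*f(385,389)),w(ci,d,*f(250,200)),w(ci,d,*f(600,200)))
# mount top corners
g=lambda x,y:(125+y/4.8,125+x/5.)
for c in [(145,142),(420,185),(85,362),(285,428),(350,215),(178,195),(285,240),(130,372),(240,410)]: pr(('mt',)+c,w(ci,d,*g(*c),z=0.06)); print(w(ci,d,*g(*c))[2].round(4))
E
```

```text
dot [0.5311 0.3022 0.08  ] along toolx 185.2 tooly 582.3
bladebase [0.5225 0.3007 0.034 ] along toolx 0.3 tooly -8.7
(210, 137) [0.5072 0.2695 0.034 ] along toolx -27.0 tooly -30.1
(547, 137) [0.4959 0.3227 0.034 ] along toolx 27.4 tooly -30.2
(540, 475) [0.556  0.3361 0.034 ] along toolx 27.9 tooly 31.4
(208, 475) [0.5677 0.2814 0.034 ] along toolx -28.0 tooly 31.5
('head', 312, 320) [0.5224 0.2894 0.08  ] along toolx -10.7 tooly -11.2
('head', 455, 318) [0.5177 0.3096 0.08  ] along toolx 10.0 tooly -11.5
('head', 455, 455) [0.5395 0.3147 0.08  ] along toolx 10.4 tooly 10.9
('head', 312, 455) [0.5439 0.294  0.08  ] along toolx -10.7 tooly 10.9
[0.53138678 0.30230691 0.07896424] [0.51684046 0.27806628 0.03349639] [5.11889074e-01 3.39703027e-01 3.18550715e-04]
('mt', 145, 142) [0.5081 0.1065 0.06  ] along toolx -1.5 tooly 519.2
0.0595
('mt', 420, 185) [0.5056 0.1631 0.06  ] along toolx 54.4 tooly 528.4
0.0155
('mt', 85, 362) [0.5601 0.0978 0.06  ] along toolx -20.8 tooly 568.2
0.0601
('mt', 285, 428) [0.5666 0.1412 0.06  ] along toolx 20.3 tooly 583.6
0.0278
('mt', 350, 215) [0.5152 0.1496 0.06  ] along toolx 39.2 tooly 535.0
0.0591
('mt', 178, 195) [0.5182 0.1141 0.06  ] along toolx 3.9 tooly 530.6
0.059
('mt', 285, 240) [0.5235 0.1369 0.06  ] along toolx 25.1 tooly 540.5
0.0211
('mt', 130, 372) [0.5604 0.1074 0.06  ] along toolx -11.5 tooly 570.5
0.0602
('mt', 240, 410) [0.5644 0.1313 0.06  ] along toolx 11.1 tooly 579.3
0.0602
```

```bash
python3 - <<'E'
from h import *
z=np.load('pics/top0.npz');ci=dict(mtx=z['m'],origin=z['o'],rotation=z['r']);d=z['d']
print(w(ci,d,150+334/4,230+128/4,z=0.08), w(ci,d,150+334/4,230+128/4))
z=np.load('pics/w1.npz');ci=dict(mtx=z['m'],origin=z['o'],rotation=z['r']);d=z['d']
g=lambda x,y:(125+y/4.8,125+x/5.)
for c in [(250,440),(150,410),(350,470),(170,530),(300,100),(290,110),(60,360)]: print(c,w(ci,d,*g(*c)).round(4))
plan([0.531,0.302,0.055],102)
E
```

```text
[0.53089648 0.29950747 0.08      ] [0.53097619 0.29978776 0.07806522]
(250, 440) [0.5835 0.1226 0.0299]
(150, 410) [0.5809 0.0987 0.0293]
(350, 470) [0.5863 0.1465 0.03  ]
(170, 530) [6.253e-01 9.360e-02 6.000e-04]
(300, 100) [0.4955 0.131  0.0443]
(290, 110) [0.4969 0.1316 0.0508]
(60, 360) [0.5708 0.0794 0.0338]
t 2.2 pos [0.4975 0.2821 0.2479] q6 -1.462 delta [0.493 1.482 7.715] rot [-0.03 -0.01  0.13] F [0.5 0.8 0.4] w 0.0869
```

carry_out(deltas=[[-1,0.3,0.8,1.5,0,0,0],[-1,0.45,1.47,3,0,0,0],[-1,0.45,1.47,4.5,0,0,0],[-1,0.45,1.47,5.7,0,0,0],[-1,0.45,1.47,6.5,0,0,0],[-1,0.45,1.47,7.2,0,0,0],[-1,0.45,1.47,7.7,0,0,0],[-1,0.45,1.47,7.7,0,0,0]])

```text
time: 3.0
position: [0.5307, 0.2999, 0.0537]
tool_rot: [0.629, 0.778, -0.002, -0.001]
ft_force: [0.4, -0.2, 0.4]
grip_width: 0.0873
```

```bash
python3 - <<'E'
from h import *
plan([0.531,0.3015,0.055],102)
p,d,ci=shot('wrist','w2')
cv2.imwrite('pics/c5.png',cv2.resize(p[150:400,200:460,::-1],None,fx=2.3,fy=2.3))
E
```

```text
t 3.0 pos [0.5307 0.2999 0.0537] q6 -1.45 delta [ 0.061  0.026 -0.052] rot [-0.21  0.02  0.07] F [ 0.4 -0.2  0.4] w 0.0873
```

View pics/c5.png

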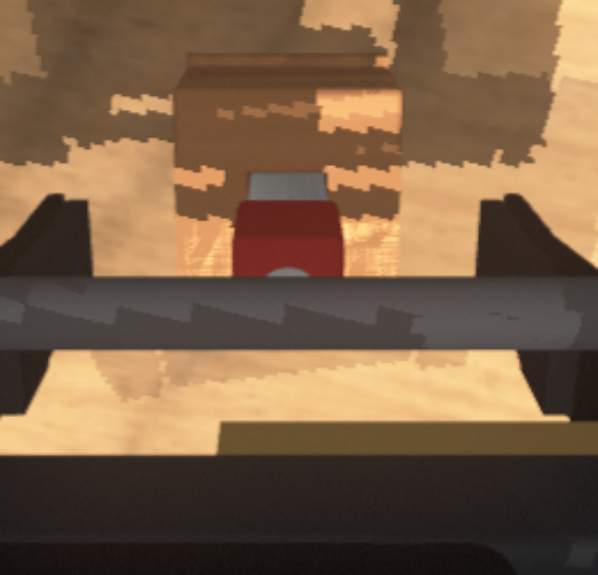

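carry_out(deltas=[[0,0,0,0,0,0,0],[0.5,0,0,0,0,0,0],[1,0,0,0,0,0,0],[1,0,0,0,0,0,0],[1,0,0,0,0,0,0],[1,0,0,0,0,0,0],[1,0,0,0,0,0,0]], force=25)

```text
time: 3.75
position: [0.5324, 0.2996, 0.0554]
tool_rot: [0.629, 0.777, -0.0, 0.0]
ft_force: [-0.3, -0.2, 1.1]
grip_width: 0.0387
```

```bash
python3 - <<'E'
from h import *
plan([0.531,0.3005,0.105],102)
E
```

```text
t 3.75 pos [0.5324 0.2996 0.0554] q6 -1.45 delta [ 0.045 -0.047 -1.985] rot [0. 0. 0.] F [-0.3 -0.2  1.1] w 0.0387
```

carry_out(deltas=[[1,0,0,0,0,0,0],[1,0,0,0,0,0,0],[1,0,0,0,0,0,0],[1,0,0,0,0,0,0],[1,0,0,0,0,0,0]])

```text
time: 4.25
position: [0.5323, 0.3, 0.0554]
tool_rot: [0.629, 0.777, 0.0, -0.0]
ft_force: [0.0, 3.1, 0.3]
grip_width: 0.022
```

carry_out(deltas=[[1,0,0,-0.2,0,0,0],[1,0,0,-0.6,0,0,0],[1,0,0,-1.2,0,0,0],[1,0,0,-2,0,0,0],[1,0,0,-3.2,0,0,0],[1,0,0,-4.4,0,0,0],[1,0,0,-4.8,0,0,0],[1,0,0,-4.8,0,0,0]])

```text
time: 5.05
position: [0.5333, 0.2999, 0.1778]
tool_rot: [0.629, 0.777, 0.002, 0.001]
ft_force: [0.5, -1.7, -1.3]
grip_width: 0.0219
```

```bash
python3 - <<'E'
from h import *
o=get_obs();print(o['ft_force'],o['grip_width'])
# gap approx: back plate edge & shoe; use block side inner ends
plan([0.545+0.06,0.122-0.01,0.19],80.8)
E
```

```text
[ 0.51993564 -1.67073579 -1.29307973] 0.021864181486115495
t 5.05 pos [0.5333 0.2999 0.1778] q6 -1.45 delta [-7.947  1.245 -0.484] rot [ 0.24 -0.06 21.21] F [ 0.5 -1.7 -1.3] w 0.0219
```

carry_out(deltas=[[1,-1.0,0.1,-0.3,0,0,3],[1,-2.5,0.3,-0.5,0,0,8],[1,-4.2,0.6,-0.5,0,0,13],[1,-5.8,0.9,-0.5,0,0,18],[1,-7.2,1.1,-0.5,0,0,21.2],[1,-7.95,1.25,-0.5,0,0,21.2],[1,-7.95,1.25,-0.5,0,0,21.2],[1,-7.95,1.25,-0.5,0,0,21.2]])

```text
time: 5.85
position: [0.6032, 0.1123, 0.1868]
tool_rot: [0.761, 0.648, -0.001, -0.001]
ft_force: [0.5, 0.6, -1.0]
grip_width: 0.022
```

```bash
python3 - <<'E'
from h import *
plan([0.605,0.112,0.19],80.8)
p,d,ci=shot('wrist','w3')
for t in ['gap_mouth','shoe','key','mount']:
    for s in spot_in('wrist',t)[:1]: print(t,s,w(ci,d,*s['pixel']).round(4))
E
```

```text
t 5.85 pos [0.6032 0.1123 0.1868] q6 -1.409 delta [-0.001  0.073 -0.127] rot [-0.17 -0.03  0.01] F [ 0.5  0.6 -1. ] w 0.022
gap_mouth {'pixel': [153.0, 305.1], 'score': 0.75} [0.571  0.1003 0.0096]
shoe {'pixel': [135.9, 320.1], 'score': 0.66} [0.5531 0.1189 0.0592]
key {'pixel': [242.4, 322.8], 'score': 0.87} [0.5905 0.1154 0.2028]
mount {'pixel': [151.5, 301.5], 'score': 0.63} [0.5692 0.0968 0.0073]
```

View pics/w3.png

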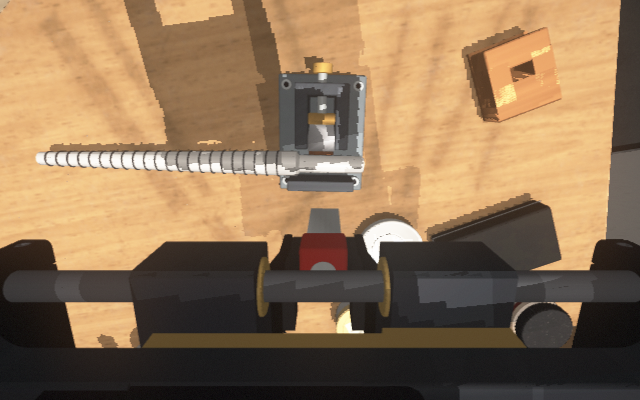

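```bash
python3 - <<'E'
import cv2
a=cv2.imread('pics/w3.png')
cv2.imwrite('pics/c6.png',cv2.resize(a[60:200,265:380],None,fx=5.2,fy=4.285714,interpolation=2))
cv2.imwrite('pics/c7.png',cv2.resize(a[200:300,270:380],None,fx=6,fy=6,interpolation=2))
E
```

```text
(no output)
```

View pics/c6.png

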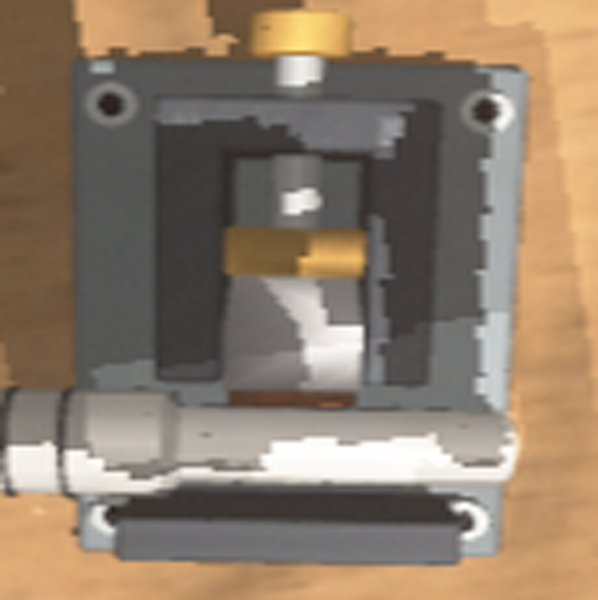

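View pics/c7.png

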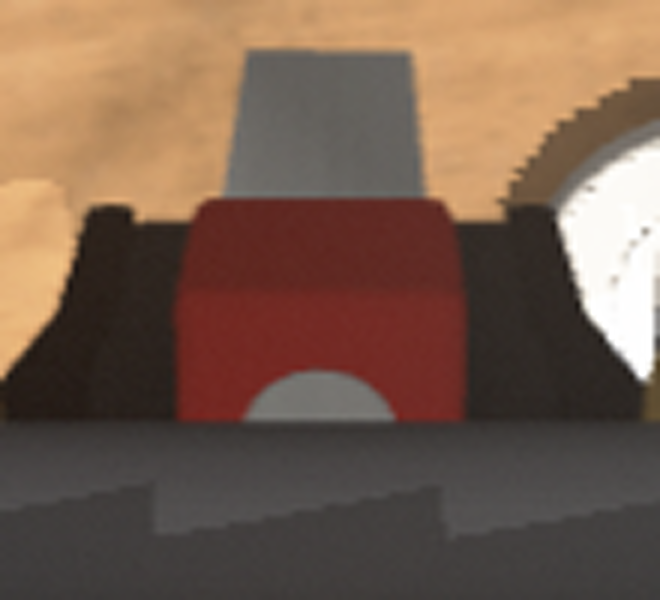

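```bash
python3 - <<'E'
from h import *
z=np.load('pics/w3.npz');ci=dict(mtx=z['m'],origin=z['o'],rotation=z['r']);d=z['d']
for col in (314,322,328,334):
    print(col)
    for r in range(100,158):
        P=w(ci,d,r,col)*1000
        print((r,*P.round(1).tolist()),end=' ')
    print()
g=lambda x,y:(60+y/4.285714,265+x/5.2)
for n,c in dict(bTL=(155,100),bTR=(438,103),bBL=(155,378),bBR=(432,383),iTL=(228,155),iTR=(362,155),iBL=(220,380),iBR=(366,385)).items():
    print(n,w(ci,d,*g(*c),z=0.06).round(4),w(ci,d,*g(*c))[2].round(4))
E
```

```text
314
(100, 522.4, 117.5, 8.6) (101, 523.3, 117.3, 8.3) (102, 524.2, 117.2, 8.7) (103, 525.1, 117.0, 7.9) (104, 526.0, 116.8, 8.0) (105, 526.9, 116.7, 8.3) (106, 527.8, 116.5, 7.6) (107, 528.8, 116.4, 8.5) (108, 529.7, 116.3, 9.5) (109, 530.6, 116.1, 8.0) (110, 531.5, 115.9, 7.8) (111, 532.5, 115.8, 9.8) (112, 533.4, 115.6, 7.3) (113, 533.8, 116.9, 59.7) (114, 534.6, 116.8, 60.9) (115, 535.4, 116.7, 60.2) (116, 536.2, 116.6, 60.7) (117, 537.0, 116.4, 59.5) (118, 537.8, 116.3, 60.5) (119, 538.6, 116.2, 60.7) (120, 539.4, 116.0, 59.6) (121, 540.2, 115.8, 58.9) (122, 541.1, 115.6, 57.6) (123, 541.9, 115.5, 56.1) (124, 543.9, 114.3, 26.2) (125, 544.6, 114.3, 30.7) (126, 545.3, 114.3, 34.3) (127, 546.1, 114.2, 36.7) (128, 546.8, 114.2, 39.9) (129, 547.6, 114.1, 41.9) (130, 548.3, 114.1, 44.2) (131, 548.9, 114.1, 47.9) (132, 549.6, 114.0, 50.2) (133, 550.4, 113.9, 51.7) (134, 551.0, 113.9, 55.3) (135, 551.5, 113.9, 59.7) (136, 552.3, 113.8, 59.6) (137, 553.1, 113.7, 60.7) (138, 553.9, 113.6, 60.6) (139, 554.7, 113.4, 60.3) (140, 555.6, 113.2, 59.4) (141, 556.4, 113.1, 59.4) (142, 557.2, 113.
[... 4483 characters left out ...]
559.0, 129.8, 60.9) (142, 559.7, 129.6, 61.7) (143, 560.7, 129.5, 60.0) (144, 561.4, 129.4, 61.4) (145, 562.3, 129.3, 60.3) (146, 563.0, 129.1, 61.5) (147, 563.9, 129.0, 61.2) (148, 564.8, 128.9, 60.6) (149, 565.6, 128.8, 60.8) (150, 566.5, 128.6, 59.9) (151, 567.4, 128.5, 59.8) (152, 574.7, 128.9, 9.5) (153, 576.0, 128.8, 6.8) (154, 576.7, 128.6, 9.3) (155, 577.7, 128.5, 9.2) (156, 576.6, 128.2, 24.0) (157, 577.4, 128.0, 25.3) 
bTL [0.5085 0.1055 0.06  ] 0.0095
bTR [0.5161 0.1488 0.06  ] 0.06
bBL [0.5597 0.096  0.06  ] 0.008
bBR [0.5679 0.1405 0.06  ] 0.008
iTL [0.5201 0.115  0.06  ] 0.0584
iTR [0.5234 0.1357 0.06  ] 0.0438
iBL [0.5618 0.1064 0.06  ] 0.0604
iBR [0.5666 0.1298 0.06  ] 0.0592
```

```bash
python3 - <<'E'
from h import *
z=np.load('pics/w3.npz');ci=dict(mtx=z['m'],origin=z['o'],rotation=z['r']);d=z['d']
tcp=np.array([0.6032,0.1123,0.1868]);a=np.radians(80.8)
T=np.array([[np.cos(a),np.sin(a)],[np.sin(a),-np.cos(a)]]) # rows tool x,y
for c in (312,325,337):
    for r in (209,212,220,228,236,240,246,254):
        P=w(ci,d,r,c); print((c,r),(T@(P-tcp)[:2]*1e3).round(1),((P-tcp)[2]*1e3).round(1),end=' ')
    print()
for c in (310.8,324.7,338.7): 
  P=w(ci,d,208.5,c,z=0.1375);print(P,(T@(P-tcp)[:2]*1e3).round(2))
E
```

```text
(312, 209) [ -6.1 -10.3] -47.3 (312, 212) [ -5.8 -10.6] -39.8 (312, 220) [ -5.4 -10.1] -25.4 (312, 228) [ -4.9 -10.6] -10.5 (312, 236) [ -4.3 -13. ] 7.7 (312, 240) [ -4.1 -13. ] 13.1 (312, 246) [ -3.9 -13.3] 21.0 (312, 254) [ -3.8 -10.6] 23.5 
(325, 209) [  2.3 -10.1] -47.9 (325, 212) [  2.3 -10.7] -39.4 (325, 220) [  2.2 -10.3] -25.0 (325, 228) [  2.1 -10.1] -11.8 (325, 236) [  2.  -13.2] 8.3 (325, 240) [  2.  -13.5] 14.2 (325, 246) [  2.  -13.2] 20.7 (325, 254) [  2.  -10.9] 24.2 
(337, 209) [ 10.1 -10. ] -48.3 (337, 212) [  9.8 -10.3] -40.7 (337, 220) [  9.2 -10.3] -24.9 (337, 228) [  8.7 -10.4] -11.0 (337, 236) [  7.9 -13. ] 7.8 (337, 240) [  7.7 -13. ] 13.0 (337, 246) [  7.4 -13. ] 20.3 (337, 254) [  7.3 -10.6] 23.5 
[0.59220462 0.10705305 0.1375    ] [ -6.94 -10.02]
[0.59364811 0.11599804 0.1375    ] [  2.12 -10.02]
[0.59510188 0.12500677 0.1375    ] [ 11.25 -10.03]
```

```bash
python3 - <<'E'
from h import *
plan([0.556,0.1174,0.125],80.0)
E
```

```text
t 6.1 pos [0.6036 0.1132 0.1878] q6 -1.409 delta [-0.136 -1.905  2.511] rot [-0.03 -0.01  0.93] F [-0.4 -0.5 -0.9] w 0.0216
```

carry_out(deltas=[[1,-0.1,-0.6,0.2,0,0,0.9],[1,-0.13,-1.5,0.8,0,0,0.9],[1,-0.13,-1.9,1.6,0,0,0.9],[1,-0.13,-1.9,2.3,0,0,0.9],[1,-0.13,-1.9,2.5,0,0,0.9],[1,-0.13,-1.9,2.5,0,0,0.9],[1,-0.13,-1.9,2.5,0,0,0.9]])

```text
time: 6.8
position: [0.5578, 0.1165, 0.1261]
tool_rot: [0.766, 0.642, 0.001, 0.001]
ft_force: [-0.4, 0.9, -0.4]
grip_width: 0.0217
```

```bash
python3 - <<'E'
from h import *
plan([0.556,0.1174,0.110],80.0)
p,d,ci=shot('wrist','w4')
plan([0.556,0.1174,0.110],80.0)
cv2.imwrite('pics/c8.png',cv2.resize(p[90:290,210:430,::-1],None,fx=3,fy=3,interpolation=2))
p,d,ci=shot('scene','s4')
cv2.imwrite('pics/c9.png',cv2.resize(p[180:300,270:400,::-1],None,fx=5,fy=5,interpolation=2))
E
```

```text
t 6.8 pos [0.5578 0.1165 0.1261] q6 -1.385 delta [ 0.024 -0.078  0.642] rot [ 0.1  -0.02 -0.06] F [-0.4  0.9 -0.4] w 0.0217
t 6.85 pos [0.558  0.1164 0.1262] q6 -1.385 delta [ 0.027 -0.086  0.65 ] rot [ 0.13 -0.02 -0.07] F [-0.1  0.2 -1.3] w 0.0218
```

View pics/c8.png

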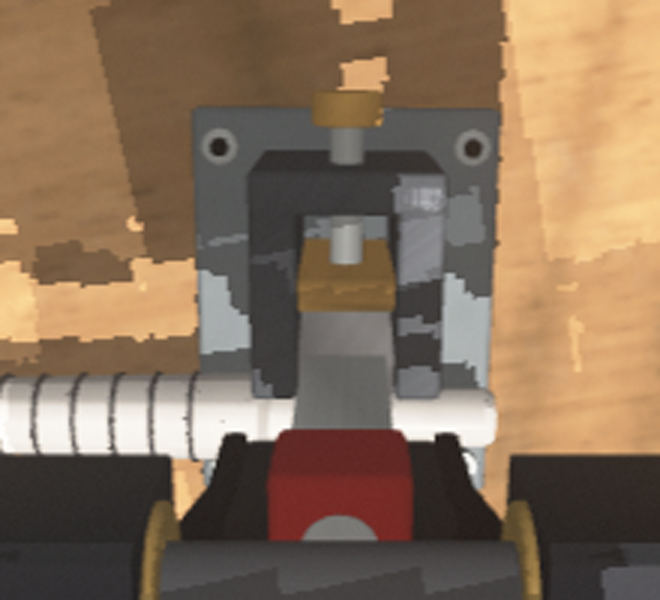

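View pics/c9.png

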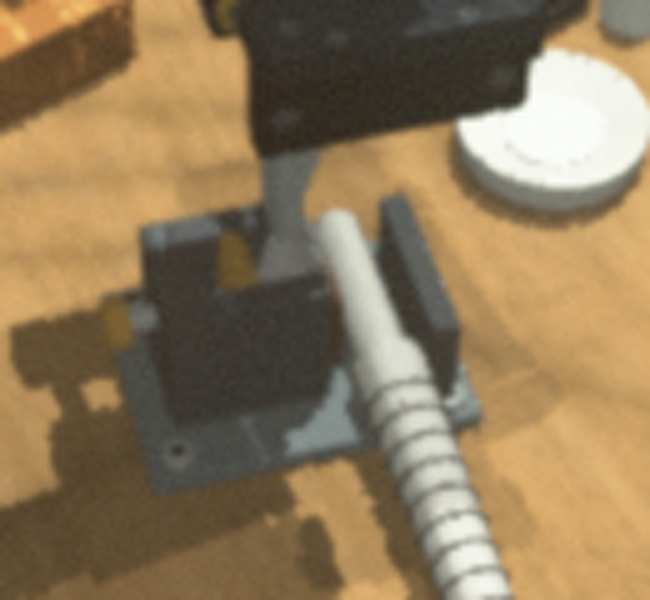

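```bash
python3 - <<'E'
from h import *
z=np.load('pics/w4.npz');ci=dict(mtx=z['m'],origin=z['o'],rotation=z['r']);d=z['d']
a=np.radians(80);T=np.array([[np.cos(a),np.sin(a),0],[np.sin(a),-np.cos(a),0],[0,0,1]])
for c in (316,325,334):
    for r in range(184,220):
        P=T@w(ci,d,r,c)*1000; print((r,*P[1:].round(1).tolist()),end=' ')
    print()
g=lambda x,y:(90+y/3,210+x/3)
for n,c,zz in [('iL',(300,300),.06),('iR',(394,300),.06),('L',(249,300),.06),('R',(443,300),.06),('fL',(303,355),.077),('fR',(386,355),.077),('iL2',(297,390),.06),('iR2',(397,390),.06)]:
    print(n,(T@w(ci,d,*g(*c),z=zz)*1000).round(1))
E
```

```text
(184, 506.9, 59.4) (185, 507.3, 60.6) (186, 508.2, 59.6) (187, 508.8, 60.0) (188, 509.5, 60.2) (189, 510.1, 60.6) (190, 510.9, 60.5) (191, 512.2, 57.8) (192, 513.0, 57.5) (193, 514.1, 56.0) (194, 518.8, 40.6) (195, 519.0, 42.9) (196, 519.7, 43.2) (197, 520.0, 45.0) (198, 520.3, 46.8) (199, 520.7, 47.8) (200, 521.1, 49.5) (201, 521.3, 51.3) (202, 521.6, 52.8) (203, 522.3, 53.1) (204, 522.3, 55.7) (205, 522.6, 57.3) (206, 522.9, 58.8) (207, 523.5, 59.2) (208, 518.6, 78.0) (209, 518.7, 79.8) (210, 518.9, 81.3) (211, 519.1, 83.0) (212, 519.2, 84.6) (213, 518.7, 88.4) (214, 518.8, 89.9) (215, 519.1, 91.1) (216, 519.1, 93.1) (217, 518.8, 95.9) (218, 519.1, 96.8) (219, 518.9, 99.2) 
(184, 506.5, 61.0) (185, 507.1, 61.6) (186, 508.0, 60.7) (187, 508.7, 60.7) (188, 509.3, 61.1) (189, 510.0, 61.0) (190, 511.1, 59.5) (191, 512.0, 58.8) (192, 512.8, 58.2) (193, 514.0, 56.4) (194, 519.0, 40.0) (195, 519.3, 41.6) (196, 519.9, 42.5) (197, 520.2, 44.0) (198, 520.3, 46.5) (199, 520.6, 48.3) (200, 521.2, 49.1) (201, 521.4, 50.9) (202, 521.9, 51.8) (203, 522.1, 53.9) (204, 522.5, 55.1) (205, 522.7, 57.
[... 438 characters left out ...]
3) (193, 514.0, 56.5) (194, 518.8, 40.7) (195, 519.2, 42.0) (196, 519.8, 42.8) (197, 520.0, 45.1) (198, 520.3, 46.7) (199, 520.4, 48.9) (200, 521.0, 49.6) (201, 521.4, 50.9) (202, 521.8, 52.1) (203, 522.4, 52.8) (204, 522.6, 54.7) (205, 523.0, 56.0) (206, 522.8, 58.9) (207, 523.9, 57.7) (208, 518.7, 77.7) (209, 518.8, 79.3) (210, 519.2, 80.2) (211, 519.1, 83.0) (212, 518.5, 86.9) (213, 518.8, 88.1) (214, 519.3, 88.5) (215, 519.0, 91.5) (216, 519.1, 93.2) (217, 519.1, 94.9) (218, 518.8, 97.7) (219, 518.8, 99.7) 
iL [203.5 511.   60. ]
iR [225.2 511.   60. ]
L [191.7 511.   60. ]
R [236.5 511.   60. ]
fL [204.7 519.1  77. ]
fR [222.7 519.1  77. ]
iL2 [202.6 532.9  60. ]
iR2 [226.2 532.9  60. ]
```

carry_out(deltas=[[1,0.025,-0.09,0,0,0,0],[1,0.025,-0.09,0.2,0,0,0],[1,0.025,-0.09,0.5,0,0,0],[1,0.025,-0.09,0.65,0,0,0],[1,0.025,-0.09,0.75,0,0,0],[1,0.025,-0.09,0.82,0,0,0],[1,0.025,-0.09,0.86,0,0,0]])

```text
time: 7.6
position: [0.5547, 0.1171, 0.1035]
tool_rot: [0.767, 0.642, -0.0, -0.0]
ft_force: [-0.4, 0.0, -0.6]
grip_width: 0.0216
```

```bash
python3 - <<'E'
from h import *
plan([0.556,0.1174,0.1],80.0)
p,d,ci=shot('wrist','w5')
cv2.imwrite('pics/c10.png',cv2.resize(p[90:290,210:430,::-1],None,fx=3,fy=3,interpolation=2))
p,d,ci=shot('scene','s5')
cv2.imwrite('pics/c11.png',cv2.resize(p[180:300,270:400,::-1],None,fx=5,fy=5,interpolation=2))
E
```

```text
t 7.6 pos [0.5547 0.1171 0.1035] q6 -1.384 delta [0.02  0.048 0.141] rot [-0.02  0.   -0.1 ] F [-0.4  0.  -0.6] w 0.0216
```

View pics/c10.png

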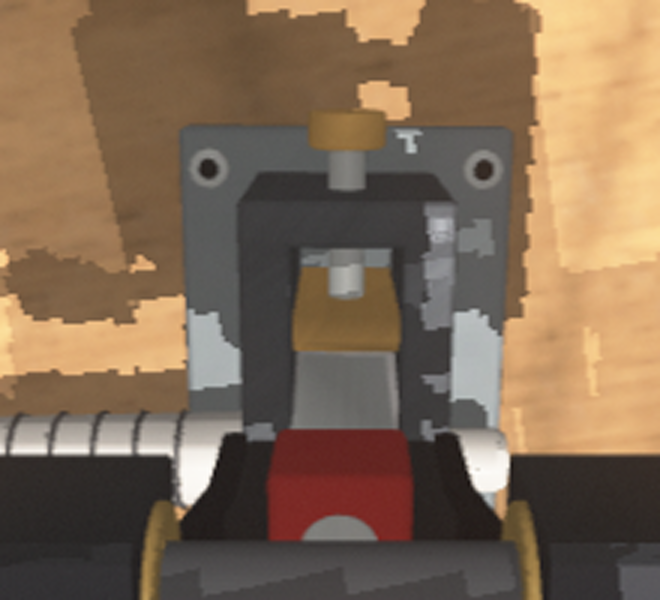

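View pics/c11.png

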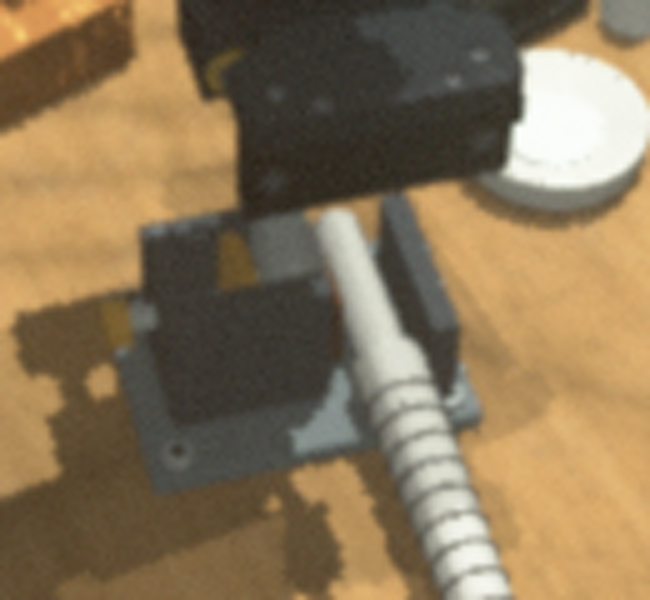

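carry_out(deltas=[[1,0,0,0.06,0,0,0],[1,0,0,0.12,0,0,0],[1,0,0,0.18,0,0,0],[1,0,0,0.24,0,0,0],[1,0,0,0.3,0,0,0],[1,0,0,0.3,0,0,0]])

```text
time: 8.3
position: [0.5543, 0.1172, 0.096]
tool_rot: [0.767, 0.642, -0.0, -0.0]
ft_force: [-0.2, -0.5, -1.4]
grip_width: 0.0219
```

```bash
python3 - <<'E'
from h import *
plan([0.556,0.1174,0.1],80.0)
p,d,ci=shot('wrist','w6')
cv2.imwrite('pics/c12.png',cv2.resize(p[90:290,210:430,::-1],None,fx=3,fy=3,interpolation=2))
plan([0.556,0.1174,0.1],80.0)
E
```

```text
t 8.3 pos [0.5543 0.1172 0.096 ] q6 -1.383 delta [ 0.021  0.065 -0.16 ] rot [-0.06  0.01 -0.1 ] F [-0.2 -0.5 -1.4] w 0.0219
t 8.35 pos [0.5544 0.1172 0.0961] q6 -1.384 delta [ 0.021  0.063 -0.156] rot [-0.05  0.01 -0.09] F [-0.9  0.5 -1.6] w 0.0219
```

View pics/c12.png

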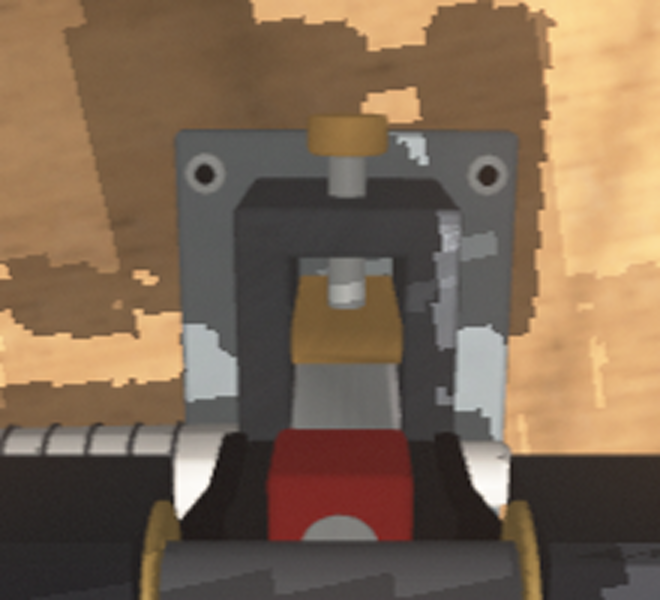

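carry_out(deltas=[[1,0,0,0.04,0,0,0],[1,0,0,0.08,0,0,0],[1,0,0,0.12,0,0,0],[1,0,0,0.12,0,0,0]])

```text
time: 8.75
position: [0.554, 0.1172, 0.0931]
tool_rot: [0.767, 0.642, -0.001, -0.001]
ft_force: [-2.6, 0.5, -0.6]
grip_width: 0.022
```

carry_out(deltas=[[1,0,-0.02,0.03,0,0,0],[1,0,-0.02,0.06,0,0,0],[1,0,-0.02,0.06,0,0,0]])

```text
time: 9.05
position: [0.5539, 0.1173, 0.0918]
tool_rot: [0.767, 0.642, -0.0, -0.0]
ft_force: [-2.8, -0.0, 0.8]
grip_width: 0.0217
```

Small contact now. Release.

carry_out(deltas=[[0.5,0,0,0,0,0,0],[0.4,0,0,0,0,0,0],[0.2,0,0,0,0,0,0],[0.0,0,0,0,0,0,0],[-0.2,0,0,0,0,0,0],[-0.2,0,0,0,0,0,0]])

```text
time: 9.65
position: [0.5546, 0.1172, 0.0919]
tool_rot: [0.767, 0.642, 0.0, 0.0]
ft_force: [-1.3, 1.0, -0.0]
grip_width: 0.0486
```

```bash
python3 - <<'E'
from h import *
plan([0.554,0.1173,0.16],80.0)
p,d,ci=shot('wrist','w7')
cv2.imwrite('pics/c13.png',cv2.resize(p[90:290,210:430,::-1],None,fx=3,fy=3,interpolation=2))
p,d,ci=shot('scene','s7')
cv2.imwrite('pics/c14.png',cv2.resize(p[180:300,270:400,::-1],None,fx=5,fy=5,interpolation=2))
E
```

```text
t 9.65 pos [0.5546 0.1172 0.0919] q6 -1.383 delta [ 1.000e-03 -2.400e-02 -2.724e+00] rot [ 0.04 -0.   -0.1 ] F [-1.3  1.  -0. ] w 0.0486
```

View pics/c13.png

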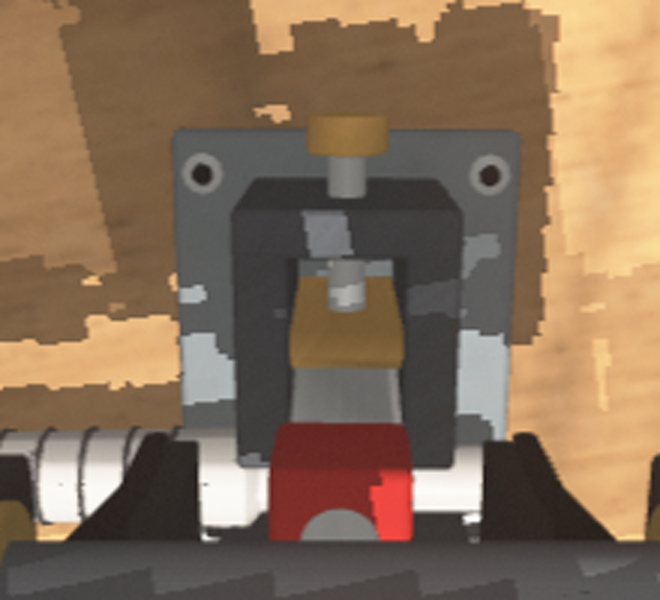

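View pics/c14.png

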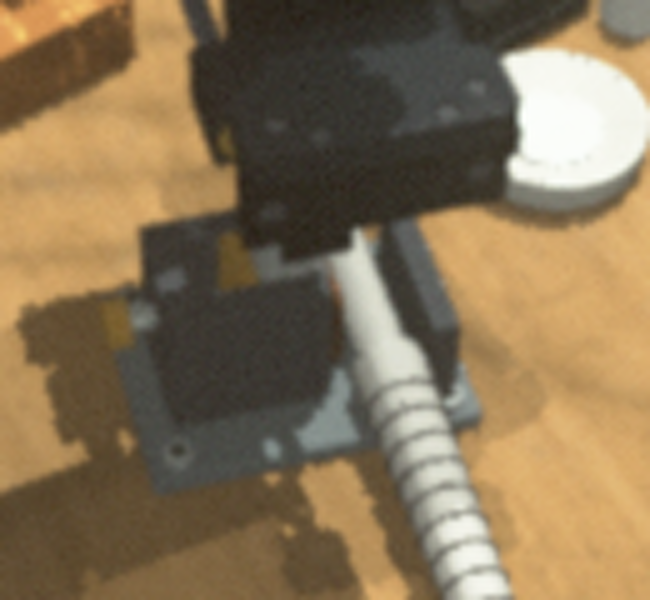

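carry_out(deltas=[[-0.2,0,0,-0.3,0,0,0],[-0.2,0,0,-1.2,0,0,0],[0,0,0,-2.4,0,0,0],[1,0,-1,-3.2,0,0,0],[1,0,-2,-3.6,0,0,0],[1,0,-2,-3.6,0,0,0],[1,0,-2,-3.6,0,0,0],[1,0,-2,-3.6,0,0,0]])

```text
time: 10.55
position: [0.5061, 0.1259, 0.1819]
tool_rot: [0.767, 0.642, 0.001, 0.0]
ft_force: [0.3, 0.5, 0.2]
grip_width: 0.0121
```

```bash
python3 - <<'E'
from h import *
plan([0.554,0.1173,0.16],80.0)
p,d,ci=shot('wrist','w8')
for s in spot_in('wrist','key_head')[:1]: print(s,w(ci,d,*s['pixel']).round(4))
p,d,ci=shot('scene','s8')
cv2.imwrite('pics/c15.png',cv2.resize(p[180:300,270:400,::-1],None,fx=5,fy=5,interpolation=2))
E
```

```text
t 10.55 pos [0.5061 0.1259 0.1819] q6 -1.365 delta [-0.002  1.944  0.878] rot [ 0.08 -0.01 -0.1 ] F [0.3 0.5 0.2] w 0.0121
{'pixel': [252.0, 321.6], 'score': 0.94} [0.541  0.1195 0.0999]
```

View pics/w8.png

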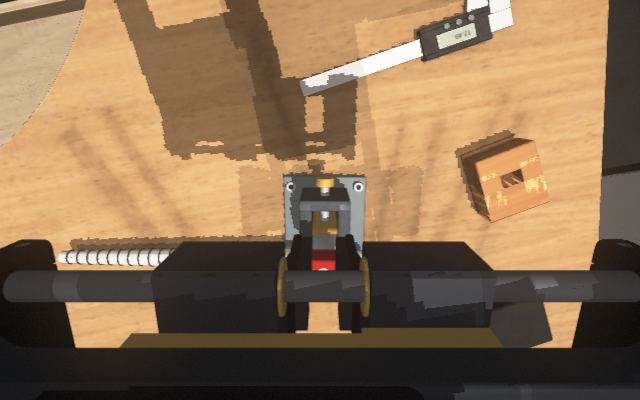

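View pics/c15.png

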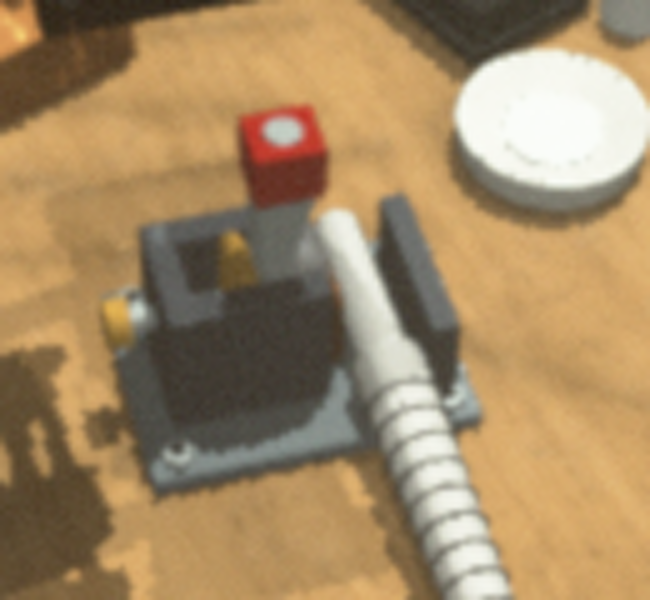

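```bash
python3 - <<'E'
from h import *
z=np.load('pics/s8.npz');ci=dict(mtx=z['m'],origin=z['o'],rotation=z['r']);d=z['d'];p=z['p'].astype(int)
a=np.radians(80);T=np.array([[np.cos(a),np.sin(a),0],[np.sin(a),-np.cos(a),0],[0,0,1]])
for c in [(282,130),(262,125),(300,140),(285,118)]:
    print(c,w(ci,d,180+c[1]/5,270+c[0]/5).round(4))
red=(p[...,0]>150)&(p[...,1]<70)&(p[...,2]<80); rr,cc=np.nonzero(red); 
P=np.array([w(ci,d,r,c) for r,c in zip(rr,cc) if 180<r<300 and 270<c<400]); 
top=P[P[:,2]>np.percentile(P[:,2],90)-.004]
print(len(P),top.mean(0),top.min(0),top.max(0)); A=np.c_[top[:,:2],np.ones(len(top))]; print(np.linalg.lstsq(A,top[:,2],rcond=None)[0])
print((T@w(ci,d,180+130/5,270+282/5)*1e3).round(1))
plan([0.5535,0.1174,0.135],80)
E
```

```text
(282, 130) [0.5526 0.1175 0.1156]
(262, 125) [0.5477 0.1216 0.1161]
(300, 140) [0.5558 0.1115 0.1153]
(285, 118) [0.5565 0.1235 0.1137]
60 [0.54956292 0.11453794 0.11546267] [0.5402823  0.10572022 0.11380366] [0.56309026 0.12561532 0.11768213]
[-0.02053303 -0.012434    0.12817103]
[211.7 523.8 115.6]
t 10.7 pos [0.5057 0.1258 0.1813] q6 -1.365 delta [0.005 1.941 1.851] rot [-0.02  0.01 -0.12] F [ 0.3  0.2 -0.6] w 0.0026
```

carry_out(deltas=[[1,0,0.8,0,0,0,0],[1,0,1.6,0.3,0,0,0],[1,0,1.92,1.0,0,0,0],[1,0,1.92,1.7,0,0,0],[1,0,1.92,1.9,0,0,0],[1,0,1.92,2.1,0,0,0],[1,0,1.92,2.1,0,0,0]], force=40)

```text
time: 11.4
position: [0.5521, 0.1176, 0.1289]
tool_rot: [0.767, 0.642, -0.0, -0.0]
ft_force: [0.2, 0.2, -0.2]
grip_width: 0.0005
```

```bash
python3 - <<'E'
from h import *
plan([0.553,0.1174,0.12],80)
p,d,ci=shot('scene','s9')
cv2.imwrite('pics/c16.png',cv2.resize(p[160:280,270:400,::-1],None,fx=5,fy=5,interpolation=2))
E
```

```text
t 11.4 pos [0.5521 0.1176 0.1289] q6 -1.383 delta [-0.001  0.039  0.355] rot [-0.06  0.01 -0.1 ] F [ 0.2  0.2 -0.2] w 0.0005
```

View pics/c16.png

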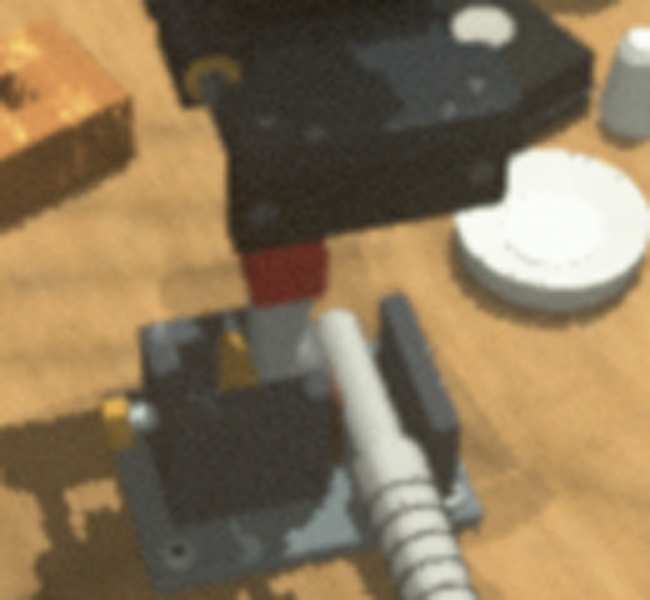

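carry_out(deltas=[[1,0,0.02,0.08,0,0,0],[1,0,0.02,0.16,0,0,0],[1,0,0.02,0.24,0,0,0],[1,0,0.02,0.32,0,0,0],[1,0,0.02,0.36,0,0,0],[1,0,0.02,0.36,0,0,0]])

```text
time: 12.05
position: [0.5526, 0.1175, 0.1201]
tool_rot: [0.767, 0.642, -0.0, -0.0]
ft_force: [0.4, 0.2, -0.5]
grip_width: 0.0005
```

carry_out(deltas=[[1,0,0,0.04,0,0,0],[1,0,0,0.08,0,0,0],[1,0,0,0.08,0,0,0]])

```text
time: 12.35
position: [0.5527, 0.1175, 0.1182]
tool_rot: [0.767, 0.642, -0.0, -0.0]
ft_force: [0.3, 0.2, -0.2]
grip_width: 0.0011
```

carry_out(deltas=[[1,0,0,0.04,0,0,0],[1,0,0,0.04,0,0,0]])

```text
time: 12.55
position: [0.5527, 0.1175, 0.1172]
tool_rot: [0.767, 0.642, -0.0, -0.0]
ft_force: [-0.5, -0.0, -0.3]
grip_width: 0.0005
```

carry_out(deltas=[[1,0,0,0.04,0,0,0],[1,0,0,0.04,0,0,0]])

```text
time: 12.75
position: [0.5527, 0.1175, 0.1162]
tool_rot: [0.767, 0.642, -0.0, -0.0]
ft_force: [0.5, 1.3, 0.8]
grip_width: 0.0008
```

carry_out(deltas=[[1,0,0,0.04,0,0,0],[1,0,0,0.04,0,0,0]])

```text
time: 12.95
position: [0.5528, 0.1175, 0.1153]
tool_rot: [0.767, 0.642, 0.0, 0.0]
ft_force: [0.4, -0.4, -0.1]
grip_width: 0.0005
```

carry_out(deltas=[[1,0,0,0.03,0,0,0],[1,0,0,0.03,0,0,0]])

```text
time: 13.15
position: [0.553, 0.1176, 0.1148]
tool_rot: [0.767, 0.642, 0.0, 0.0]
ft_force: [0.0, 0.4, 2.1]
grip_width: 0.0009
```

carry_out(deltas=[[1,0,0,0.03,0,0,0],[1,0,0,0.03,0,0,0]])

```text
time: 13.35
position: [0.553, 0.1175, 0.1141]
tool_rot: [0.767, 0.642, 0.0, 0.0]
ft_force: [-1.1, -0.4, 3.7]
grip_width: 0.0008
```

carry_out(deltas=[[1,0,0,0.02,0,0,0],[1,0,0,0.02,0,0,0]])

```text
time: 13.55
position: [0.553, 0.1175, 0.1134]
tool_rot: [0.767, 0.642, 0.0, 0.0]
ft_force: [0.2, 1.0, 4.3]
grip_width: 0.0004
```

carry_out(deltas=[[1,0,0,0.02,0,0,0],[1,0,0,0.02,0,0,0]])

```text
time: 13.75
position: [0.5529, 0.1175, 0.1128]
tool_rot: [0.767, 0.642, 0.0, 0.0]
ft_force: [0.0, -0.3, 3.8]
grip_width: 0.0004
```

carry_out(deltas=[[1,0,0,0.03,0,0,0],[1,0,0,0.03,0,0,0]])

```text
time: 13.95
position: [0.5529, 0.1175, 0.112]
tool_rot: [0.767, 0.642, 0.0, 0.0]
ft_force: [-0.1, 0.3, 3.2]
grip_width: 0.0006
```

carry_out(deltas=[[1,0,0,0.03,0,0,0],[1,0,0,0.03,0,0,0]])

```text
time: 14.15
position: [0.5529, 0.1175, 0.1112]
tool_rot: [0.767, 0.642, 0.0, 0.0]
ft_force: [0.2, 0.6, 2.2]
grip_width: 0.0008
```

carry_out(deltas=[[1,0,0,0.03,0,0,0],[1,0,0,0.03,0,0,0]])

```text
time: 14.35
position: [0.5528, 0.1175, 0.1105]
tool_rot: [0.767, 0.642, 0.0, 0.0]
ft_force: [-0.2, 0.2, 3.6]
grip_width: 0.0006
```

carry_out(deltas=[[1,0,0,0.03,0,0,0],[1,0,0,0.03,0,0,0]])

```text
time: 14.55
position: [0.5529, 0.1175, 0.1098]
tool_rot: [0.767, 0.642, 0.0, 0.0]
ft_force: [-0.6, 1.0, 2.4]
grip_width: 0.0003
```

carry_out(deltas=[[1,0,0,0.03,0,0,0],[1,0,0,0.03,0,0,0]])

```text
time: 14.75
position: [0.5528, 0.1175, 0.109]
tool_rot: [0.767, 0.642, 0.0, 0.0]
ft_force: [0.2, 0.1, 2.9]
grip_width: 0.0005
```

carry_out(deltas=[[1,0,0,0.03,0,0,0],[1,0,0,0.03,0,0,0]])

```text
time: 14.95
position: [0.5528, 0.1175, 0.1083]
tool_rot: [0.767, 0.642, 0.0, 0.0]
ft_force: [0.6, 0.6, 2.6]
grip_width: 0.0004
```

carry_out(deltas=[[1,0,0,0.03,0,0,0],[1,0,0,0.03,0,0,0]])

```text
time: 15.15
position: [0.5528, 0.1175, 0.1075]
tool_rot: [0.767, 0.642, 0.0, 0.0]
ft_force: [0.4, -0.2, 3.8]
grip_width: 0.0002
```

carry_out(deltas=[[1,0,0,0.03,0,0,0],[1,0,0,0.03,0,0,0]])

```text
time: 15.35
position: [0.5529, 0.1175, 0.1069]
tool_rot: [0.767, 0.642, 0.0, 0.0]
ft_force: [0.6, 0.2, 5.0]
grip_width: 0.0008
```

carry_out(deltas=[[1,0,0,0.03,0,0,0],[1,0,0,0.03,0,0,0]])

```text
time: 15.55
position: [0.5529, 0.1175, 0.1064]
tool_rot: [0.767, 0.642, 0.0, 0.0]
ft_force: [0.6, 0.5, 5.1]
grip_width: 0.0006
```

carry_out(deltas=[[1,0,0,0.03,0,0,0],[1,0,0,0.03,0,0,0]])

```text
time: 15.75
position: [0.553, 0.1176, 0.1058]
tool_rot: [0.767, 0.642, 0.0, 0.0]
ft_force: [-0.4, -0.1, 6.9]
grip_width: 0.0006
```

carry_out(deltas=[[1,0,0,0.03,0,0,0],[1,0,0,0.03,0,0,0]])

```text
time: 15.95
position: [0.553, 0.1176, 0.1053]
tool_rot: [0.767, 0.642, 0.0, 0.0]
ft_force: [0.2, 0.5, 8.4]
grip_width: 0.0003
```

carry_out(deltas=[[1,0,0,0.03,0,0,0],[1,0,0,0.03,0,0,0]])

```text
time: 16.15
position: [0.553, 0.1176, 0.1047]
tool_rot: [0.767, 0.642, 0.0, 0.0]
ft_force: [-1.9, 0.4, 9.2]
grip_width: 0.0006
```

carry_out(deltas=[[1,0,0,0.03,0,0,0],[1,0,0,0.03,0,0,0]])

```text
time: 16.35
position: [0.5531, 0.1176, 0.1042]
tool_rot: [0.767, 0.642, 0.0, 0.0]
ft_force: [-0.4, 0.1, 10.7]
grip_width: 0.0006
```

carry_out(deltas=[[1,0,0,0.03,0,0,0],[1,0,0,0.03,0,0,0]])

```text
time: 16.55
position: [0.5532, 0.1176, 0.1037]
tool_rot: [0.767, 0.642, 0.001, 0.0]
ft_force: [-1.3, 0.7, 12.1]
grip_width: 0.0003
```

carry_out(deltas=[[1,0,0,0.02,0,0,0],[1,0,0,0.02,0,0,0],[1,0,0,0.02,0,0,0]])

```text
time: 16.85
position: [0.5532, 0.1176, 0.1034]
tool_rot: [0.767, 0.642, 0.001, 0.0]
ft_force: [-2.2, 0.3, 12.4]
grip_width: 0.0004
```

carry_out(deltas=[[1,0,0,0.03,0,0,0],[1,0,0,0.03,0,0,0]])

```text
time: 17.05
position: [0.5532, 0.1176, 0.1029]
tool_rot: [0.767, 0.642, 0.001, 0.0]
ft_force: [-2.3, 0.7, 14.0]
grip_width: 0.0006
```

carry_out(deltas=[[1,0,0,0.03,0,0,0],[1,0,0,0.03,0,0,0]])

```text
time: 17.25
position: [0.5533, 0.1177, 0.1023]
tool_rot: [0.767, 0.642, 0.001, 0.0]
ft_force: [-1.8, -0.4, 16.5]
grip_width: 0.0008
```

carry_out(deltas=[[1,0,0,0.01,0,0,0],[1,0,0,0.01,0,0,0],[1,0,0,0.01,0,0,0]])

```text
time: 17.55
position: [0.5533, 0.1177, 0.1023]
tool_rot: [0.767, 0.642, 0.001, 0.001]
ft_force: [-3.0, 0.1, 16.8]
grip_width: 0.0007
```

carry_out(deltas=[[1,0,0,-0.04,0,0,0],[1,0,0,-0.1,0,0,0],[1,0,0,-0.2,0,0,0],[1,0,0,-0.2,0,0,0],[1,0,0,-0.2,0,0,0]])

```text
time: 18.05
position: [0.5524, 0.1175, 0.1046]
tool_rot: [0.767, 0.642, -0.0, -0.0]
ft_force: [-0.1, 0.5, -0.1]
grip_width: 0.0004
```

carry_out(deltas=[[1,0,0,0.1,0,0,0],[1,0,0,0.13,0,0,0],[1,0,0,0.15,0,0,0],[1,0,0,0.15,0,0,0]])

```text
time: 18.45
position: [0.553, 0.1175, 0.1023]
tool_rot: [0.767, 0.642, 0.0, 0.0]
ft_force: [-2.2, -0.2, 7.9]
grip_width: 0.0003
```

carry_out(deltas=[[1,0,0,0.03,0,0,0],[1,0,0,0.04,0,0,0],[1,0,0,0.04,0,0,0]])

```text
time: 18.75
position: [0.5532, 0.1175, 0.1022]
tool_rot: [0.767, 0.642, 0.0, 0.0]
ft_force: [-2.7, -0.1, 13.8]
grip_width: -0.0003
```

carry_out(deltas=[[1,0,0,-0.1,0,0,0],[1,0,0,-0.4,0,0,0],[1,0,0,-1.2,0,0,0],[1,0,0,-2.4,0,0,0],[1,0,-1,-3.6,0,0,0],[1,0,-2.5,-4.2,0,0,0],[1,0,-2.5,-4.2,0,0,0],[1,0,-2.5,-4.2,0,0,0]])

```text
time: 19.55
position: [0.491, 0.1286, 0.2059]
tool_rot: [0.766, 0.642, 0.0, 0.0]
ft_force: [0.2, -0.7, -0.4]
grip_width: 0.0004
```

```bash
python3 - <<'E'
from h import *
plan([0.553,0.1174,0.2],80)
p,d,ci=shot('scene','s10')
cv2.imwrite('pics/c17.png',cv2.resize(p[120:300,230:460,::-1],None,fx=3,fy=3,interpolation=2))
rr,cc=np.nonzero((p[...,0].astype(int)>150)&(p[...,1]<70)&(p[...,2]<80))
P=np.array([w(ci,d,r,c) for r,c in zip(rr,cc) if 180<r<300 and 270<c<400]);top=P[P[:,2]>np.percentile(P[:,2],90)-.004]
print(top.mean(0),np.linalg.lstsq(np.c_[top[:,:2],np.ones(len(top))],top[:,2],rcond=None)[0])
for s in spot_in('scene','key_head')[:1]: print(s,w(ci,d,*s['pixel']).round(4))
E
```

```text
t 19.55 pos [0.491  0.1286 0.2059] q6 -1.359 delta [-0.01   2.518  0.238] rot [ 0.07 -0.01 -0.06] F [ 0.2 -0.7 -0.4] w 0.0004
[0.5496101  0.11460497 0.10266516] [ 0.00039764 -0.04251034  0.10731851]
{'pixel': [219.9, 324.5], 'score': 0.7} [0.5447 0.1078 0.0974]
```

View pics/c17.png

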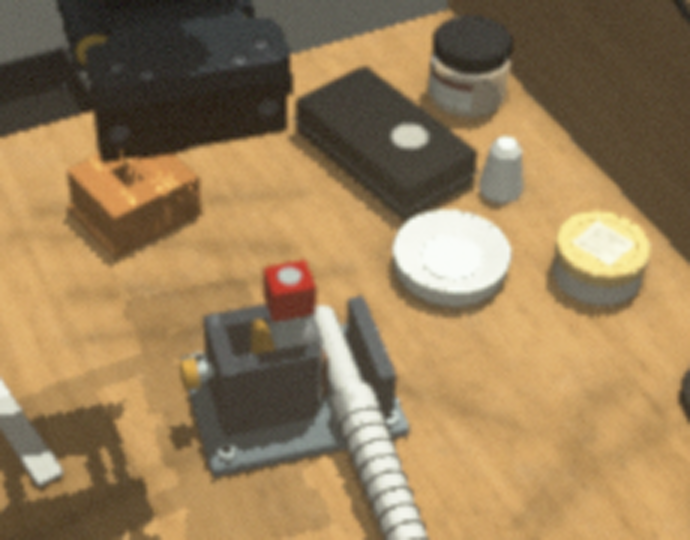

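The key stands upright and wedged, with its dot at crop pixel (275, 290). The bystanders are where they were, and the arm is clear of everything.

```bash
python3 -c "
from rig import *
print(hand_in())"
```

```text
the job is handed in; nothing more can be done
None
```

I took the key out of its holder and set it in the gap with its sloping side to the shoe. I let go of it, then pressed it down with the closed fingertips. The job is handed in at about 19.6 s of the 58 s, and it reported no verdict.

- **Drive:** The head went down about 13 mm in all. It slid the first 8 mm at about 2–5 N. After that the push rose about 3 N per mm, and I stopped at about 16.5–17 N.
- **Tightness:** I took the push off and pressed again to about 14 N. The head moved only about 0.1 mm, so it no longer gives. I did not repeat the full 15 N on this second push.
- **Squeeze:** I could not measure it directly. From the 1.3 ratio I estimate about 21–22 N at the peak, below the 28 N limit. How much stayed once the push was off is inferred from the key not giving.
- **Last picture:** The key stands upright with its head top at about z = 0.103 m, so the foot is about 30 mm below the mouth. A plane fitted to the head top tilts about 2.4 degrees, within the 7 allowed and close to the measurement noise. By eye, the bystanders in that view (dish, charcoal block, cone, tin, part of the caliper) had not moved, and the arm was clear of everything.
- **Disagreements:** The wrist camera read about 2 mm off along the jaw direction. I allowed for this by measuring the key and the gap in the same picture.

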